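Refit a microscope's lamp cover and key its field-lens cell home

ROBOT

A 6-joint arm with a two-finger parallel gripper is mounted at the origin on the work surface. World frame = base frame: x ahead of the robot, y to its left, z up, the work surface at z = 0. Lengths are in mm, angles in degrees, forces in N, time in s.
With the tool pointing down it reaches from about 300 to 850 mm from the base axis. Payload 4.2 kg.
Tool frame: the origin (TCP) lies midway between the tips of the shut fingers; the grasp point (between the pads) lies 19 mm behind it; y points along the fingers, z is the direction in which the jaws open and shut, and the axes are right-handed (so a half turn about y gives the same grasp; the last joint's range is limited). The gripper opens to 91 mm and grips with 3 to 60 N. Pads are 32 mm wide; open, the fingers measure 118 mm over their backs; the gripper's body (76 mm by 178 mm) begins 60 mm behind the grasp point.
Start: joints at [-72.078, 18.312, 89.639, -0, 72.044, -1.146], TCP at [187.851, -543.466, 213.976] pointing down, gripper open.
Joint ranges: [-177.97, 177.97], [-48.28, 115.42], [12.27, 149.76], [-77.06, 257.06], [2.81, 150.46], [-146.56, 146.56]. Speed limits (degrees/s): [147.25, 147.25, 180, 180, 180, 180].

INTERFACE

Orientations are given as [roll, pitch, yaw] about the fixed x, y, z axes, in that order (R = Rz(yaw) Ry(pitch) Rx(roll)).
In Python, from workcell import env gives the robot as it stands.
- The arm moves only by the shell command python3 -m handwheel 'ROWS' [FORCE]. ROWS is JSON, a list of rows, each a list of 3 entries, a list of its own where there are three numbers: the opening, from 0 (shut) to 1 (fully open), then the shift along the tool's x, y, z in mm, then the turn, a rotation vector about the tool's x, y, z in degrees. A call has exactly 10 rows; each row shifts and turns the commanded pose from where the row before left it, along the tool's axes as they then stand; what a row does not reach is not made up. A row lasts 1/12 s, in which the tool goes at most 41.7 mm and 7.16 degrees, less where a joint would pass 70% of its speed; a pose out of reach is approached as far as the arm can. A call is refused whole if a number of a shift passes 41.7 or a number of a turn 7.16, either way. A call with a gripper value outside its range is refused whole. The fingers move at their own pace and stop on an object; FORCE is the grip in N (left out, the last holds). Time passes only in rows, so rows that do not move let the fingers close, or fill a call up. It gives the time, the measured TCP pose, the force and the opening at its end, in the units of the state.
- env.state(): the state, without advancing time (a new reading comes with each control period).
- env.grab_frame(name): name is "scene" or "top" or "wrist"; returns the picture (400x640x3 uint8, red, green, blue); there is no depth.
- env.camera_info(name): a dict with "fx", "fy", "cx", "cy" (pixels), "k1" (the pictures are not rectified: a ray, as slopes to the right and down, at radius r is drawn at 1 + k1 r^2 times it, then the intrinsics apply), "camera_from_world" (4x4, takes a point from world to camera coordinates); the wrist camera has in their place "mount" (4x4, takes a point from camera to tool coordinates, whose origin is the TCP and whose axes are the tool frame's). Camera axes: x right, y down, z forward; pixel columns grow to the right and rows downward; lengths in mm; the calibration is good to about 2 mm. A picture is of the moment at which its call begins: read the wrist's pose just before it. camera_info takes no time and is no camera call.
- env.job_done(): hands the job in, once; it reports no verdict.
Trained networks look in the newest picture that a camera, given by its name, has taken for a name from the list of things; names that differ only in an ending like _2 or _b are one class to them, and where a whole thing is asked for, a point or a joint stands for the part that bears it (a point fixed in the world has none). Each returns a list of dicts, best first, with "p" (0 to 1); they miss things now and then, are a little off and sometimes report something else, mostly with a low value. They report only what shows in the picture. A call takes as long as a camera call. They do not tell look-alikes from the thing itself.
- env.masks_of(camera, label): "region" (400x640 bool, what is visible of it) and "location" ([column, row] in pixels, amid what is visible of it).
The state is a dict: "time_s": time; "qpos": joint angles; "qvel": joint speeds; "effort": joint torques, N m; "ee_pos": TCP position; "ee_rot": TCP orientation; "force": force on the tool from outside, world axes, zero at the start; "torque": the same for the moment, N m; "gripper_width": finger opening in mm.
Only numpy, scipy, OpenCV 4.12 (cv2) and the standard library are available. Lean on these libraries where they do the work, as an engineer would, in place of code of your own. Each camera call takes 0.05 s, during which the arm holds its last target.

TASK

The microscope's lamp has been changed: lower the cover plate over the foot's two locating pins until it lies flush and let go of it, then put the knurled field-lens cell over the lens tube, turn it with light pressure until its hidden keyways drop over the tube's pins, and push it fully home against its spring, firmly but not hard. Finish still holding the cell pushed home, so that a colleague can tighten its grub screw, and leave the slide box, oil bottle and sharps bin where they stand.

Things in the scene. Friction and masses are not known exactly. Their poses are not given: they have to be found in the camera images.
- foot: Microscope foot, white casting 230 (x) x 180 (y) mm, fixed to the bench, its limb taken off; origin at the centre of its underside, z up. Its flat deck is 55 mm above the bench, with an open lamp well 100 x 48 mm round the lens tube; near its +x end a flat metal seat for the limb. Two locating pins stand on its centre line, 62 mm from the tube's axis to either side along the foot's x.
- pin_front (a point): Tip of the locating pin nearer the foot's -x end: an upright steel pin 8 mm in diameter, standing 19 mm out of the deck, the top 5 mm tapered to 3 mm.
- pin_rear (a point): Tip of the other, equal locating pin, 124 mm from the first towards the foot's +x end.
- tube_axis (a point): Point on the axis of the upright lens tube, level with the deck. The tube is 34 mm in diameter, its top 28 mm above the deck, bevelled to 30 mm. Three equally spaced radial key pins, 6 mm in diameter, stick out to 21.5 mm from the axis, their tops 23 mm above the deck. The tube does not turn, but its pins stand at a different angle every time, not told by this point's axes.
- cup_top (a point): Top centre, as at rest, of the sprung lens cup in the tube's mouth: 26 mm in diameter, 39 mm above the deck. It starts to give at 3.5 N, then takes 0.9 N more per mm, travel 9 mm. (The point itself does not move with the cup.)
- cover: Cover plate of bare aluminium, 150 (x) x 64 (y) x 12 mm, about 0.25 kg, lying flat; origin at the centre of its underside. Through holes: 48 mm in diameter at the centre (for the tube) and 11.5 mm in diameter at x = +62 and -62 mm (for the locating pins). Either way round, it lies on the deck with its long side along the foot's x. Dark vent slots on top.
- cell: Field-lens cell: dark knurled steel collar 58 mm in diameter, 30 mm high, about 0.16 kg, a lens in its top, standing upright; origin at the centre of its open underside. The lowest 12 mm of its bore are 36.4 mm in diameter with three keyways 10 mm wide, at its +x and 120 degrees to either side, unseen from outside. So a turn of 120 degrees is sure to bring them over the pins.
- cell_shoulder (a point): Centre of the cell's inner shoulder, 22 mm above its underside. Off the keyways the cell rests on the key pins, underside 23 mm above the deck. Keyed, it drops freely to the sprung cup (underside 17 mm above the deck); the last 5 mm, until its underside lies on the cover plate (12 mm above the deck), take about 8 N, its weight included; unpushed, the spring lifts it again.
- slide_box: Grey plastic slide box 85 x 105 x 34 mm, a bystander; origin at the centre of its underside.
- oil_bottle: Amber glass bottle 48 mm in diameter, 85 mm high, a bystander; origin at the centre of its underside.
- sharps_bin: Yellow round sharps bin, 124 mm in diameter, 138 mm high, a bystander; origin at the centre of its underside.
Things that resemble listed ones, but are neither listed nor needed, are in the scene too. Several things have the shape of the cover; the one meant has the colours described above.

How it is judged (in metres and radians):
On the way, in this order (a step that is already met when the one before it is completed fails the run):
1. the cover plate lies flush on the deck over both locating pins and has been let go (z of cover in the frame of foot between 0.052 and 0.057 m and horizontal distance between cover and tube_axis below 0.005 m and angle between the z axis of cover and the z axis of foot, either way round below 0.03 rad and angle between the x axis of cover and the x axis of foot, either way round below 0.06 rad and contact force between the fingers and cover below 0.2 N), for 0.2 s.
2. the cell has dropped over the tube's pins (z of cell in the frame of foot below 0.0732 m and horizontal distance between cell and tube_axis below 0.004 m), for 0.1 s.
At the end, for the whole second after the job is handed in: Cover plate flush on the deck (2 mm, level to 0.03 rad, square to 0.06 rad, centred on the tube to 5 mm); cell level over the tube (4 mm, 0.06 rad), underside within 1.8 mm of the cover plate, spring squeezed, the fingers still holding it (2 N or more) through the last second (z of cover in the frame of foot between 0.052 and 0.057 m and horizontal distance between cover and tube_axis below 0.005 m and angle between the z axis of cover and the z axis of foot, either way round below 0.03 rad and angle between the x axis of cover and the x axis of foot, either way round below 0.06 rad and z of cell in the frame of foot below 0.0688 m and horizontal distance between cell and tube_axis below 0.004 m and angle between the z axis of cell and the z axis of foot, either way round below 0.06 rad and contact force between the fingers and cell above 2 N); the arm keeps its last pose, push and grip.
It fails at once if the cell is pressed too hard on the cover plate (more than 60 N) (contact force between cell and cover above 60 N).
It fails at once if the slide box is knocked or moved (more than 30 mm) (distance of slide_box from where it was at the start of the episode above 0.03 m).
It fails at once if the oil bottle is knocked or moved (more than 30 mm) (distance of oil_bottle from where it was at the start of the episode above 0.03 m).
It fails at once if the sharps bin is knocked or moved (more than 30 mm) (distance of sharps_bin from where it was at the start of the episode above 0.03 m).
It also fails if it takes over 61 s, if anything falls off the work surface, if the arm or the gripper's body presses on something with over 40 N, if the wrist force passes 120 N, or if a joint passes its speed limit or range.

## Working session

There is one attempt and no reset: what is moved stays moved. The work goes in short steps, Python scripts to look and compute and a shell command to move; the robot and the scene stay as the last step left them, time stands still between calls to the robot, and variables do not carry over. Pictures are saved under pics/ and viewed, and the job is handed in when it is done.

```bash
ls; mkdir -p pics
python3 - <<'E'
from workcell import env
import cv2,json
s=env.state(); print({k:s[k] for k in s})
for n in ("scene","top","wrist"):
    im=env.grab_frame(n); cv2.imwrite(f"pics/{n}0.png",im[:,:,::-1]); print(n,env.camera_info(n))
E
```

```text
pics
{'time_s': 0.0, 'qpos': array([-7.20784072e+01,  1.83502645e+01,  8.97050085e+01, -5.48961906e-04,
        7.20445515e+01, -1.14715743e+00]), 'qvel': array([-0.08717438, -0.05285658, -0.09412128, -0.00209436, -0.04696452,
        0.0261232 ]), 'effort': array([ 6.78949164e-04, -4.12466526e+01, -2.31972206e+01,  7.26490351e-02,
        4.56435210e-02, -1.42860031e-04]), 'ee_pos': array([ 187.68594317, -542.97671758,  213.14355727]), 'ee_rot': array([-9.00998149e+01,  1.47669377e-03, -1.60931081e+02]), 'force': array([-0.63556157, -0.00485632, -0.0125701 ]), 'torque': array([-0.00787228, -0.0006158 , -0.0099958 ]), 'gripper_width': 91.0797732791458}
scene {'fx': 494.46398120635746, 'fy': 494.46398120635746, 'cx': 321.1452205063198, 'cy': 198.62036372175126, 'k1': -0.05879834507590368, 'camera_from_world': array([[-2.32715562e-01,  9.72519379e-01,  7.03740980e-03,
         1.43650745e+02],
       [ 6.59472119e-01,  1.63116140e-01, -7.33818539e-01,
        -2.98443710e+02],
       [-7.14800665e-01, -1.66130018e-01, -6.79309080e-01,
         1.63041058e+03],
       [ 0.00000000e+00, 
[... 349 characters left out ...]
72408970e-02,
         5.44117795e+02],
       [ 8.71466679e-02,  1.15621368e-02, -9.96128393e-01,
         1.06702636e+03],
       [ 0.00000000e+00,  0.00000000e+00,  0.00000000e+00,
         1.00000000e+00]])}
wrist {'fx': 328.54560943422877, 'fy': 328.54560943422877, 'cx': 321.3559533797793, 'cy': 198.55187871605327, 'k1': 0.022453911870990426, 'mount': array([[-2.16465642e-04,  9.62993919e-01,  2.69523032e-01,
        -7.64636144e+01],
       [-2.58686272e-04, -2.69523083e-01,  9.62993895e-01,
        -1.71093838e+02],
       [ 9.99999943e-01,  1.38733184e-04,  3.07455795e-04,
         1.48367841e-01],
       [ 0.00000000e+00,  0.00000000e+00,  0.00000000e+00,
         1.00000000e+00]])}
```

View pics/scene0.png

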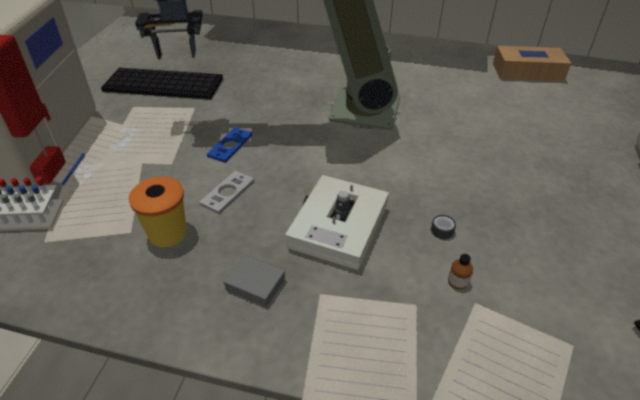

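View pics/top0.png

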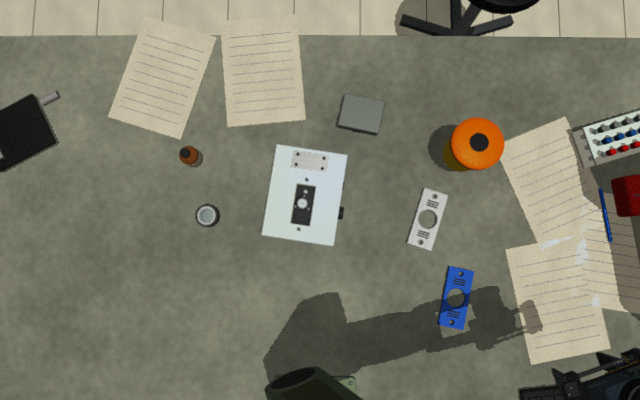

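View pics/wrist0.png

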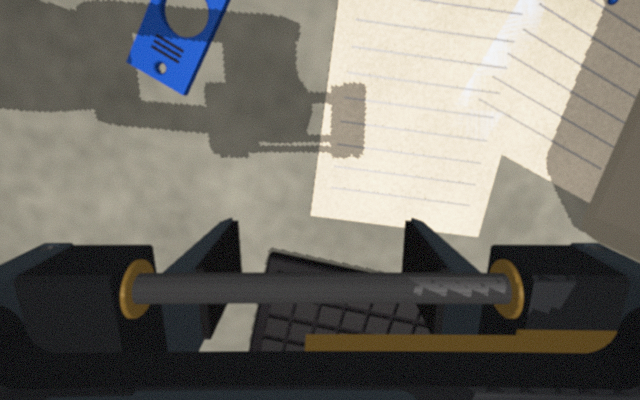

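```bash
cat > h.py <<'E'
from workcell import env
import numpy as np, cv2
from scipy.spatial.transform import Rotation as Rn
def cam(n, st=None):
    c=env.camera_info(n); K=np.array([[c['fx'],0,c['cx']],[0,c['fy'],c['cy']],[0,0,1]]); d=np.array([c['k1'],0,0,0.])
    if 'mount' in c:
        T=np.eye(4);T[:3,:3]=Rn.from_euler('xyz',st['ee_rot'],degrees=True).as_matrix();T[:3,3]=st['ee_pos']
        W=T@c['mount']
    else: W=np.linalg.inv(c['camera_from_world'])
    return K,d,W
def p2w(C,uv,z):
    K,d,W=C
    uv=np.atleast_2d(np.asarray(uv,float)); n=cv2.undistortPoints(uv[:,None],K,d)[:,0]
    r=np.c_[n,np.ones(len(n))]@W[:3,:3].T; o=W[:3,3]
    t=(z-o[2])/r[:,2]
    return (o+r*t[:,None])[:,:2]
def w2p(C,P):
    K,d,W=C; P=np.atleast_2d(np.asarray(P,float)); M=np.linalg.inv(W)
    return cv2.projectPoints(P@M[:3,:3].T+M[:3,3],np.zeros(3),np.zeros(3),K,d)[0][:,0]
def grab(n,name=None):
    st=env.state(); im=env.grab_frame(n)
    if name: cv2.imwrite(f'pics/{name}.png',im[:,:,::-1])
    return im,cam(n,st),st
E
python3 - <<'E'
from h import *
Z={'foot':55,'cover':12,'cell':30,'oil_bottle':60,'slide_box':34,'sharps_bin':138,'pin_front':74,'pin_rear':74,'cup_top':94}
im,C,s=grab('top')
big={}
for l in Z:
    ms=env.masks_of('top',l)
    for m in ms[:4]:
        reg=m['region'].astype(np.uint8)
        M=cv2.moments(reg,True); c=(M['m10']/M['m00'],M['m01']/M['m00']) if M['m00'] else m['location']
        cn=max(cv2.findContours(reg,cv2.RETR_EXTERNAL,cv2.CHAIN_APPROX_NONE)[0],key=len)
        W=p2w(C,cn[:,0,:],Z[l]).astype(np.float32)
        r=cv2.minAreaRect(W)
        print(l,round(m['p'],2),np.round(m['location']),np.round(p2w(C,[c],Z[l])[0],1),'rect',np.round(r[0],1),np.round(r[1],1),round(r[2],1))
E
```

```text
foot 0.73 [304. 194.] [557.   26.3] rect [557.8  21.8] [191.6 230.4] 81.5
cover 0.76 [453. 308.] [ 301.6 -355. ] rect [ 302.2 -355.4] [ 71.8 152.9] 78.3
cell 0.79 [208. 214.] [505.7 276.6] rect [505.3 277.1] [56.5 61.5] 1.7
cell 0.36 [306. 193.] [559.6  27.7] rect [560.2  23.1] [200.5 240.3] 81.7
oil_bottle 0.96 [191. 156.] [651.6 314.2] rect [651.8 314.5] [65.5 47.1] 63.9
slide_box 0.76 [359. 115.] [ 768.8 -114.4] rect [ 769.  -114.5] [106.8  91.2] 78.0
sharps_bin 0.66 [474. 145.] [ 665.7 -366.1] rect [ 662.1 -368.7] [121.5 144.1] 55.2
pin_front 0.83 [306. 196.] [555.2  25.7] rect [556.   21.3] [187.9 226.9] 81.7
pin_rear 0.85 [304. 195.] [554.8  25.8] rect [555.3  20.5] [190.3 227.7] 81.6
cup_top 0.96 [305. 197.] [552.7  24.8] rect [553.7  20.7] [185.  222.2] 82.1
```

Run:
```python
import cv2
im=cv2.imread('pics/top0.png')
cv2.imwrite('pics/foot0.png',cv2.resize(im[130:260,240:370],None,fx=4.5,fy=4.5,interpolation=cv2.INTER_CUBIC))
cv2.imwrite('pics/cov0.png',cv2.resize(im[170:270,370:490],None,fx=5,fy=5,interpolation=cv2.INTER_CUBIC))
```

```text
(no output)
```

View pics/foot0.png

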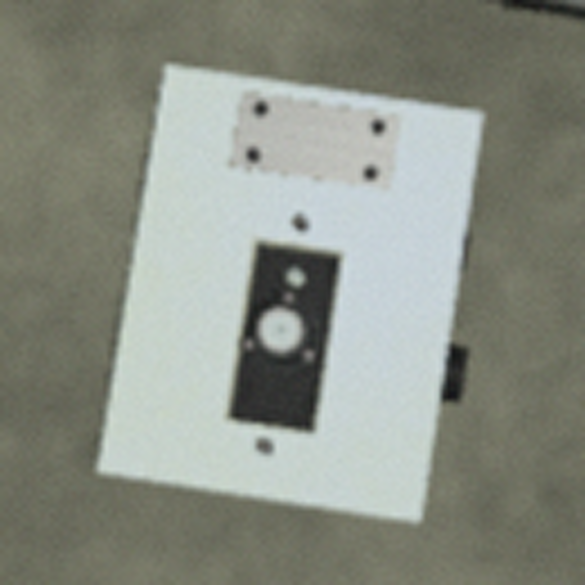

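View pics/cov0.png

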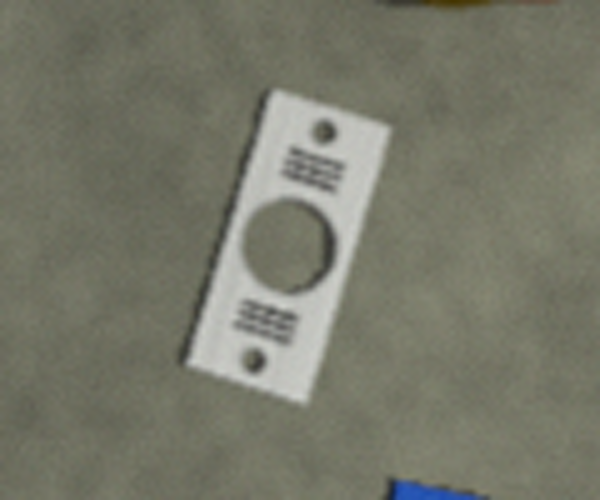

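Run:
```python
from h import *
C=cam('top')
f=lambda L,s,o: (np.array(L,float)+.5)/s-.5+np.array(o)
foot=p2w(C,f([(165,65),(483,113),(422,522),(98,473)],4.5,(240,130)),55)
print('foot corners',foot.round(1),'c',foot.mean(0), [np.linalg.norm(foot[i]-foot[(i+1)%4]).round(1) for i in range(4)])
d=foot[0]-foot[3]+foot[1]-foot[2]; print('foot yaw',np.degrees(np.arctan2(d[1],d[0])))
pins=p2w(C,f([(301,223),(264,446)],4.5,(240,130)),73); dd=pins[0]-pins[1]
print('pins',pins,np.linalg.norm(dd),np.degrees(np.arctan2(dd[1],dd[0])),'mid',pins.mean(0))
cup=p2w(C,f([(281,330)],4.5,(240,130)),94)[0];print('cup',cup)
kp=p2w(C,f([(290,297),(249,344),(309,356)],4.5,(240,130)),77)
for k in kp: print('key',k,np.linalg.norm(k-pins.mean(0)),np.degrees(np.arctan2(*(k-pins.mean(0))[::-1])))
cv=p2w(C,f([(270,88),(391,127),(307,404),(185,362)],5,(370,170)),12)
print('cover',cv.mean(0),[np.linalg.norm(cv[i]-cv[(i+1)%4]).round(1) for i in range(4)]);d=cv[0]-cv[3]+cv[1]-cv[2];print(np.degrees(np.arctan2(d[1],d[0])))
h=p2w(C,f([(323,132),(253,360),(289,246)],5,(370,170)),10);dd=h[0]-h[1];print('holes',h,h[:2].mean(0),np.linalg.norm(dd),np.degrees(np.arctan2(dd[1],dd[0])))
```

```text
foot corners [[684.2 100.5]
 [658.2 -77.4]
 [431.1 -44.9]
 [456.3 133.3]] c [557.45849521  27.87918221] [np.float64(179.9), np.float64(229.3), np.float64(179.9), np.float64(230.3)]
foot yaw -8.164788595488181
pins [[593.10077433  22.46643588]
 [471.52150058  41.01670554]] 122.98630943312564 -8.675144597890563 mid [532.31113746  31.74157071]
cup [532.72840315  31.44313495]
key [552.09496408  27.75695929] 20.181103147066743 -11.387454560758194
key [526.39473839  49.61430821] 18.82653775002435 108.31605449405947
key [520.1597747   17.09480009] 19.03111942132659 -129.68003161969125
cover [ 501.8854094  -286.82747955] [np.float64(65.4), np.float64(149.8), np.float64(65.6), np.float64(148.7)]
-17.649390834070555
holes [[ 560.40733787 -305.9128002 ]
 [ 442.51951271 -268.37125036]
 [ 501.20165989 -287.55427872]] [ 501.46342529 -287.14202528] 123.72108666646817 -17.66415208423196
```

```bash
cat >> h.py <<'E'
def need(x,y,z,yaw):
    s=env.state(); R=Rn.from_euler('xyz',s['ee_rot'],degrees=True)
    d=R.inv().apply(np.array([x,y,z])-s['ee_pos'])
    G=Rn.from_euler('xyz',[-90,0,yaw],degrees=True)
    t=(R.inv()*G).as_rotvec(degrees=True)
    print('t',round(s['time_s'],2),'pos',s['ee_pos'].round(1),'rot',s['ee_rot'].round(1),'F',s['force'].round(1),'M',s['torque'].round(2),'w',round(s['gripper_width'],1))
    print('shift before turn',d.round(1),'turn',t.round(2),'shift after turn',G.inv().apply(np.array([x,y,z])-s['ee_pos']).round(1))
E
python3 -c "
from h import *
need(501.6,-287.1,213,162.3)"
python3 -m handwheel '[[1,[-38,0,-14],[0,0,0]],[1,[-38,0,-14],[0,0,0]],[1,[-38,0,-14],[0,0,0]],[1,[-38,0,-14],[0,0,0]],[1,[-38,0,-14],[0,0,0]],[1,[-38,0,-14],[0,0,0]],[1,[-38,0,-14],[0,0,0]],[1,[-38,0,-14],[0,0,0]],[1,[-38,0,-14],[0,0,0]],[1,[-38,0,-14],[0,0,0]]]' 30
python3 -c "
from h import *
need(501.6,-287.1,150,162.3)"
```

```text
t 0.65 pos [ 187.9 -543.5  214. ] rot [ -90.     0.  -160.9] F [-0.1  0.1  0.3] M [ 0.02 -0.02  0.  ] w 91.3
shift before turn [-380.3    1.  -139.8] turn [-1.000e-02  3.677e+01 -0.000e+00] shift after turn [-220.9    1.  -339.6]
time_s: 1.48
ee_pos: [502.6, -285.5, 214.2]
ee_rot: [-90.0, 0.0, -160.9]
force: [0.8, -0.5, 0.3]
gripper_width: 91.0
t 1.48 pos [ 502.6 -285.5  214.2] rot [ -90.     0.  -160.9] F [ 0.8 -0.5  0.3] M [-0.07 -0.01 -0.04] w 91.0
shift before turn [ 1.5 64.2  1.1] turn [-3.000e-02  3.677e+01 -3.000e-02] shift after turn [ 0.5 64.2  1.8]
```

```bash
python3 -m handwheel '[[1,[0,15.5,0],[0,6.13,0]],[1,[0,15.5,0],[0,6.13,0]],[1,[0,15.5,0],[0,6.13,0]],[1,[0,15.5,0],[0,6.13,0]],[1,[0,15.5,0],[0,6.13,0]],[1,[0,15.5,0],[0,6.13,0]],[1,[0.5,0,1.8],[0,0,0]],[1,[0,0,0],[0,0,0]],[1,[0,0,0],[0,0,0]],[1,[0,0,0],[0,0,0]]]'
python3 -c "
from h import *
need(501.6,-287.1,3,162.3)
im,C,s=grab('wrist','w1')
R=Rn.from_euler('z',-17.7,degrees=True)
"
```

```text
time_s: 2.32
ee_pos: [501.0, -289.1, 122.2]
ee_rot: [-90.0, 0.1, 162.4]
force: [-0.5, 1.0, 0.7]
gripper_width: 91.1
t 2.32 pos [ 501.  -289.1  122.2] rot [-9.000e+01  1.000e-01  1.624e+02] F [-0.5  1.   0.7] M [ 0.04  0.03 -0.04] w 91.1
shift before turn [  0.3 119.2  -2.2] turn [-0.04  0.07 -0.14] shift after turn [ -0.  119.2  -2.1]
```

View pics/w1.png

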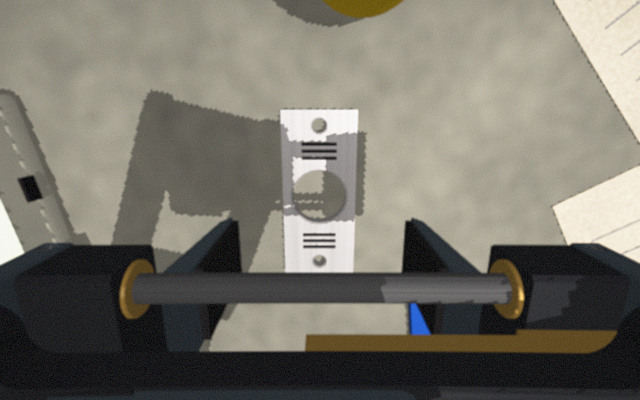

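Run:
```python
from h import *
im=cv2.imread('pics/w1.png')
C=cam('wrist',env.state()); s=env.state()
h=p2w(C,[(319,125.5),(319.3,260.5),(319.5,194.5)],11);dd=h[0]-h[1]
print(h,h[:2].mean(0),np.linalg.norm(dd),np.degrees(np.arctan2(*dd[::-1])),s['ee_pos'])
cv2.imwrite('pics/w1c.png',cv2.resize(im[100:275,250:390],None,fx=3.4,fy=3.4,interpolation=cv2.INTER_CUBIC))
c=p2w(C,[(279.5,108.5),(358.3,108.5)],12); dd=c[1]-c[0];print(c,np.linalg.norm(dd),np.degrees(np.arctan2(*dd[::-1]))+90)
```

```text
[[ 560.04697477 -305.80057443]
 [ 441.7693687  -268.23659826]
 [ 502.86499543 -287.96151476]] [ 500.90817173 -287.01858635] 124.09933281221788 -17.619411738264557 [ 500.92136218 -289.01952935  122.18734333]
[[ 582.9633439  -278.94562864]
 [ 563.27635512 -340.87615667]] 64.98436603585088 -17.63485037764724
```

View pics/w1c.png

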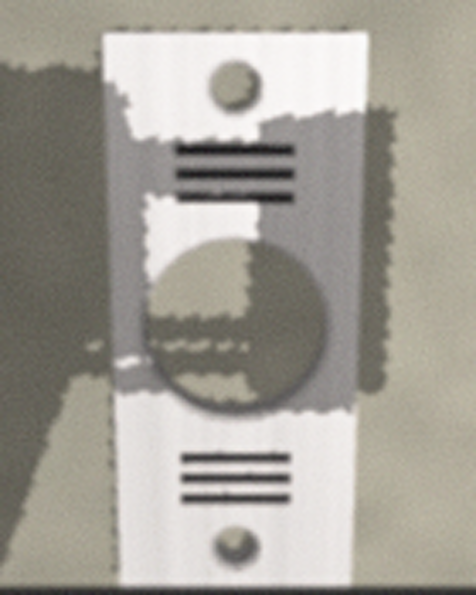

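```bash
python3 -m handwheel '[[1,[0,30,-1],[0,0,0]],[1,[0,30,-1],[0,0,0]],[1,[0,30,0],[0,0,0]],[1,[0,18,0],[0,0,0]],[1,[0,8,0],[0,0,0]],[1,[0,3,0],[0,0,0]],[0,[0,0,0],[0,0,0]],[0,[0,0,0],[0,0,0]],[0,[0,0,0],[0,0,0]],[0,[0,0,0],[0,0,0]]]' 30
python3 -c "
from h import *
need(501.2,-287.1,3,162.4)"
```

```text
time_s: 3.2
ee_pos: [501.7, -287.2, 3.3]
ee_rot: [-90.0, 0.2, 162.3]
force: [1.0, 0.5, 0.6]
gripper_width: 67.6
t 3.2 pos [ 501.7 -287.2    3.3] rot [-90.    0.2 162.3] F [1.  0.5 0.6] M [ 0.07  0.08 -0.03] w 67.6
shift before turn [0.5 0.3 0.1] turn [-0.04 -0.11 -0.16] shift after turn [0.5 0.3 0.1]
```

```bash
python3 -m handwheel '[[0,[0,0,0],[0,0,0]],[0,[0,0,0],[0,0,0]],[0,[0,0,0],[0,0,0]],[0,[0,-5,0],[0,0,0]],[0,[0,-20,0],[0,0,0]],[0,[0,-30,0],[0,0,0]],[0,[0,-30,0],[0,0,0]],[0,[0,-30,0],[0,0,0]],[0,[0,-20,0],[0,0,0]],[0,[0,0,0],[0,0,0]]]' 30
python3 -c "
from h import *
need(532.5,31.6,138,171.6)"
```

```text
time_s: 4.03
ee_pos: [503.0, -288.0, 141.4]
ee_rot: [-89.9, 0.5, 162.3]
force: [0.4, -1.6, -4.0]
gripper_width: 63.7
t 4.03 pos [ 503.  -288.   141.4] rot [-89.9   0.5 162.3] F [ 0.4 -1.6 -4. ] M [ 0.02 -0.06 -0.04] w 63.7
shift before turn [  69.2    2.1 -313.4] turn [-0.16 -9.31 -0.48] shift after turn [  17.5    3.4 -320.5]
```

```bash
python3 -m handwheel '[[0,[7,0,-31],[0,0,0]],[0,[7,0,-31],[0,0,0]],[0,[7,0,-31],[0,0,0]],[0,[7,0,-31],[0,0,0]],[0,[7,0,-31],[0,0,0]],[0,[7,0,-31],[0,0,0]],[0,[7,0,-31],[0,0,0]],[0,[7,0,-31],[0,0,0]],[0,[7,0,-31],[0,0,0]],[0,[6,0,-31],[0,0,0]]]' 30
python3 -m handwheel '[[0,[0,0,0],[0,-4.65,0]],[0,[0,0,0],[0,-4.65,0]],[0,[0,0,0],[0,0,0]],[0,[0,0,0],[0,0,0]],[0,[0,0,0],[0,0,0]],[0,[0,0,0],[0,0,0]],[0,[0,0,0],[0,0,0]],[0,[0,0,0],[0,0,0]],[0,[0,0,0],[0,0,0]],[0,[0,0,0],[0,0,0]]]' 30
python3 -c "
from h import *
need(532.5,31.6,138,171.6)
grab('wrist','w2')"
```

```text
time_s: 4.87
ee_pos: [527.7, 31.1, 134.8]
ee_rot: [-89.9, -0.2, 162.3]
force: [0.7, 0.2, -3.4]
gripper_width: 63.7
time_s: 5.7
ee_pos: [529.4, 29.5, 137.0]
ee_rot: [-90.0, 0.0, 171.6]
force: [-0.2, -0.1, -2.8]
gripper_width: 63.9
t 5.7 pos [529.4  29.5 137. ] rot [-90.    0.  171.6] F [-0.2 -0.1 -2.8] M [ 0.03 -0.01 -0.01] w 63.9
shift before turn [-2.7 -1.  -2.5] turn [-0.   -0.04 -0.01] shift after turn [-2.7 -1.  -2.5]
```

View pics/w2.png

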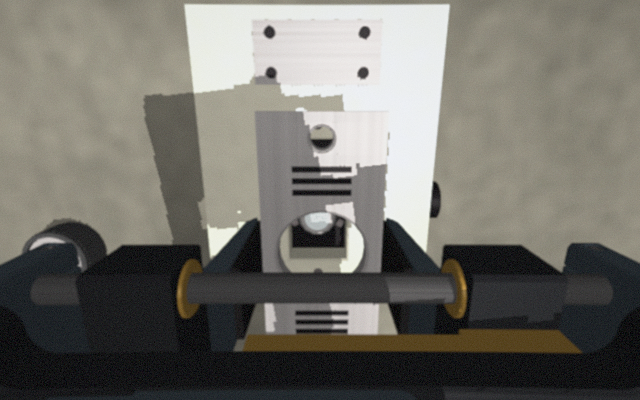

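Run:
```python
from h import *
im=cv2.imread('pics/w2.png')
s=env.state();C=cam('wrist',s)
e=p2w(C,[(186,5),(449,5)],55);d=e[1]-e[0];print('foot edge',e,np.linalg.norm(d),np.degrees(np.arctan2(*d[::-1]))+90,'mid',e.mean(0))
e=p2w(C,[(269,32),(364.3,32),(271,72.5),(363,72.5)],55);d=e[1]-e[0]+e[3]-e[2];print('seat',e,np.degrees(np.arctan2(*d[::-1]))+90,e.mean(0))
zt=s['ee_pos'][2]-3+12
e=p2w(C,[(256,111.5),(390,111.5)],zt);d=e[1]-e[0];print('plate edge',e,np.linalg.norm(d),np.degrees(np.arctan2(*d[::-1]))+90, 'centre',e.mean(0)-75*np.array([np.cos(np.radians(-8.4)),np.sin(np.radians(-8.4))]))
h=p2w(C,[(322,136.5)],zt-3)[0]; print('hole',h,'centre',h-62*np.array([np.cos(np.radians(-8.4)),np.sin(np.radians(-8.4))]))
print('cup',p2w(C,[(318,224)],94))
cv2.imwrite('pics/w2c.png',cv2.resize(im[90:290,220:420],None,fx=3,fy=3,interpolation=cv2.INTER_CUBIC))
```

```text
foot edge [[683.78721329  99.68619892]
 [657.63649853 -77.31849475]] 178.92602231931525 -8.404097822735707 mid [670.71185591  11.18385209]
seat [[659.62955856  47.07567943]
 [649.92375349 -18.62466528]
 [633.6069058   50.69860307]
 [623.91933929 -14.83300959]] -8.406290392779297 [641.76988929  16.0791519 ]
plate edge [[607.35716077  49.3963057 ]
 [598.01312869 -13.68487283]] 63.76947562107733 -8.425788984529476 centre [528.48971976  28.81194358]
hole [590.9379405   20.06289781] centre [529.60305586  29.12004558]
cup [[528.12629994  32.02113779]]
```

View pics/w2c.png

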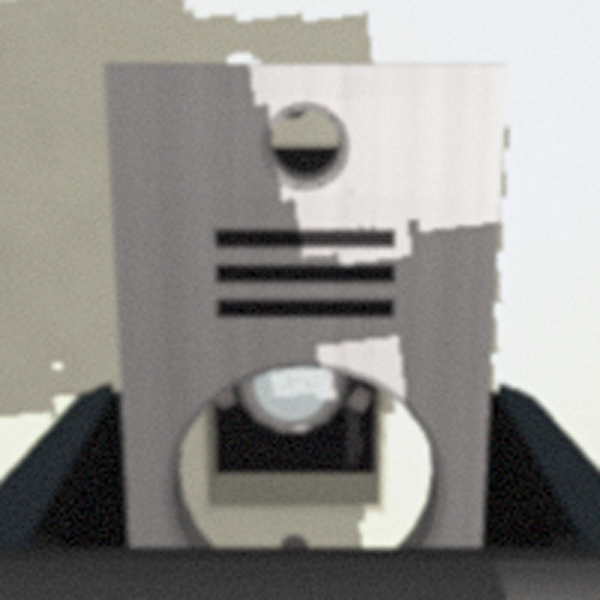

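```bash
python3 -m handwheel '[[0,[-2.8,0,-2.8],[0,0,0]],[0,[0,15,0],[0,0,0]],[0,[0,15,0],[0,0,0]],[0,[0,10,0],[0,0,0]],[0,[0,6,0],[0,0,0]],[0,[0,3,0],[0,0,0]],[0,[0,0,0],[0,0,0]],[0,[0,0,0],[0,0,0]],[0,[0,0,0],[0,0,0]],[0,[0,0,0],[0,0,0]]]' 30
python3 -c "
from h import *
need(532.6,31.9,80,171.6)
grab('wrist','w3');grab('scene','s3')"
python3 - <<'E'
import cv2
im=cv2.imread('pics/w3.png')
cv2.imwrite('pics/w3c.png',cv2.resize(im[90:290,220:420],None,fx=3,fy=3,interpolation=cv2.INTER_CUBIC))
im=cv2.imread('pics/s3.png')
cv2.imwrite('pics/s3c.png',cv2.resize(im[130:290,240:440],None,fx=4,fy=3.75,interpolation=cv2.INTER_CUBIC))
E
```

```text
time_s: 6.58
ee_pos: [533.2, 32.0, 88.6]
ee_rot: [-90.0, 0.1, 171.6]
force: [0.3, -0.5, -3.2]
gripper_width: 63.1
t 6.58 pos [533.2  32.   88.6] rot [-9.000e+01  1.000e-01  1.716e+02] F [ 0.3 -0.5 -3.2] M [0.07 0.01 0.04] w 63.1
shift before turn [0.5 8.6 0.2] turn [ 0.01 -0.01 -0.09] shift after turn [0.5 8.6 0.2]
```

View pics/w3c.png

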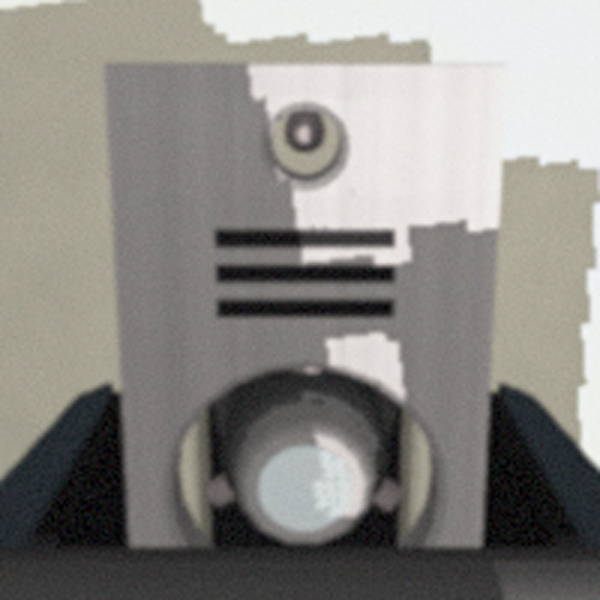

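View pics/s3c.png

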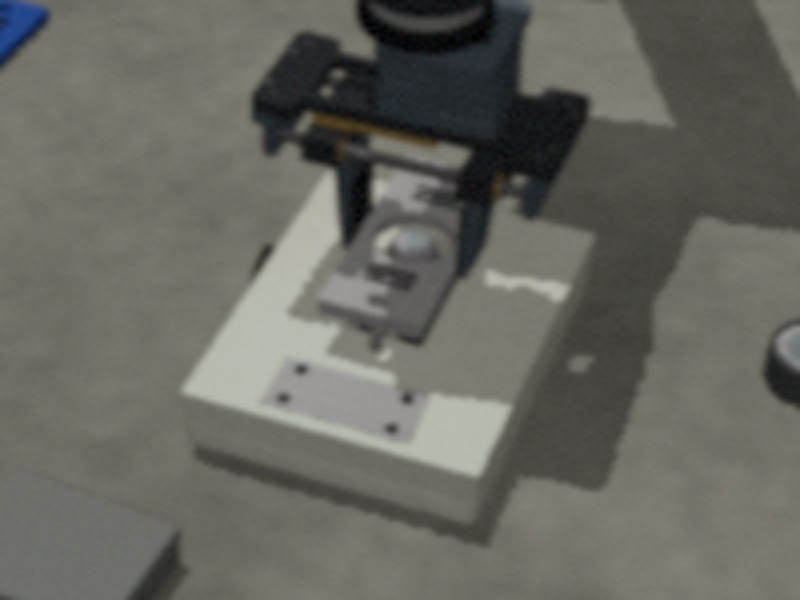

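Run:
```python
from h import *
s=env.state();C=cam('wrist',s);u=np.array([np.cos(np.radians(-8.4)),np.sin(np.radians(-8.4))]);v=np.array([-u[1],u[0]])
zt=s['ee_pos'][2]+9
pin=p2w(C,[(303.5/3+220,131/3+90)],74)[0]
for uv,z in(((308/3+220,144.5/3+90),zt),):
    h=p2w(C,[uv],z)[0]; print('pin',pin,'hole',h,'along/across pin-hole',(pin-h)@u,(pin-h)@v)
cup=p2w(C,[(304/3+220,488/3+90)],94)[0]; print('cup',cup,'tube from pin',pin-62*u,'plate ctr from hole',h-62*u,'tcp',s['ee_pos'])
```

```text
pin [594.2747967   22.99435973] hole [593.82326924  22.30998886] along/across pin-hole 0.34670865253249217 0.7429896708562972
cup [532.30376445  32.05814668] tube from pin [532.93991206  32.0515075 ] plate ctr from hole [532.4883846   31.36713663] tcp [532.91934259  31.9895827   88.44172886]
```

```bash
python3 -m handwheel '[[0,[0,0,-0.4],[0,0,0]],[0,[0,5,0],[0,0,0]],[0,[0,5,0],[0,0,0]],[0,[0,5,0],[0,0,0]],[0,[0,4,0],[0,0,0]],[0,[0,4,0],[0,0,0]],[0,[0,3,0],[0,0,0]],[0,[0,1,0],[0,0,0]],[0,[0,0,0],[0,0,0]],[0,[0,0,0],[0,0,0]]]' 30
python3 -c "
from h import *
need(532.6,32.1,58.3,171.6)"
```

```text
time_s: 7.52
ee_pos: [532.8, 32.4, 60.9]
ee_rot: [-90.0, 0.0, 171.6]
force: [-0.6, -0.4, -1.4]
gripper_width: 63.6
t 7.52 pos [532.8  32.4  60.9] rot [-90.    0.  171.6] F [-0.6 -0.4 -1.4] M [ 0.06  0.02 -0.02] w 63.6
shift before turn [0.2 2.6 0.3] turn [-0.   -0.02 -0.01] shift after turn [0.1 2.6 0.3]
```

```bash
python3 -m handwheel '[[0,[0,1,0],[0,0,0]],[0,[0,1,0],[0,0,0]],[0,[0,0.6,0],[0,0,0]],[0,[0,0,0],[0,0,0]],[0,[0,0,0],[0,0,0]],[0,[0,0,0],[0,0,0]],[0,[0,0,0],[0,0,0]],[0,[0,0,0],[0,0,0]],[0,[0,0,0],[0,0,0]],[0,[0,0,0],[0,0,0]]]' 30
python3 -c "
from h import *
need(532.6,32.1,58.3,171.6)"
```

```text
time_s: 8.35
ee_pos: [532.7, 32.4, 58.3]
ee_rot: [-90.0, 0.0, 171.6]
force: [0.4, -0.2, -3.3]
gripper_width: 63.6
t 8.35 pos [532.7  32.4  58.3] rot [-90.    0.  171.6] F [ 0.4 -0.2 -3.3] M [-0.01 -0.02 -0.02] w 63.6
shift before turn [0.  0.  0.3] turn [-0.   -0.01 -0.  ] shift after turn [0.  0.  0.3]
```

```bash
python3 -m handwheel '[[0,[0,0.5,0],[0,0,0]],[0,[0,0.5,0],[0,0,0]],[0,[0,0,0],[0,0,0]],[0,[0,0,0],[0,0,0]],[0,[0,0,0],[0,0,0]],[0.85,[0,0,0],[0,0,0]],[0.85,[0,0,0],[0,0,0]],[0.85,[0,0,0],[0,0,0]],[0.85,[0,0,0],[0,0,0]],[0.85,[0,0,0],[0,0,0]]]' 30
python3 -c "
from h import *
need(532.6,32.1,58.3,171.6)
grab('wrist','w4')"
```

```text
time_s: 9.18
ee_pos: [532.7, 32.4, 57.2]
ee_rot: [-90.0, 0.0, 171.6]
force: [0.4, 0.2, 0.3]
gripper_width: 77.5
t 9.18 pos [532.7  32.4  57.2] rot [-90.    0.  171.6] F [0.4 0.2 0.3] M [0.04 0.06 0.04] w 77.5
shift before turn [ 0.1 -1.1  0.3] turn [-0.   -0.01 -0.  ] shift after turn [ 0.1 -1.1  0.3]
```

View pics/w4.png

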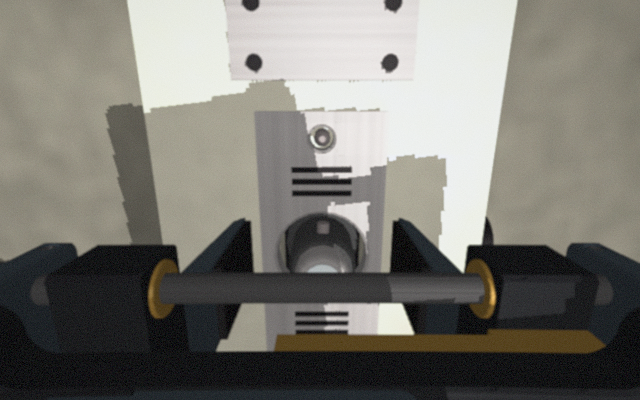

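```bash
python3 -m handwheel '[[1,[0,-10,0],[0,0,0]],[1,[0,-35,0],[0,0,0]],[1,[0,-40,0],[0,0,0]],[1,[0,-35,0],[0,0,0]],[1,[10.5,0,-39.6],[0,0,0]],[1,[10.5,0,-39.6],[0,0,0]],[1,[10.5,0,-39.6],[0,0,0]],[1,[10.5,0,-39.6],[0,0,0]],[1,[10.5,0,-39.6],[0,0,0]],[1,[10.5,0,-39.6],[0,0,0]]]' 30
python3 -m handwheel '[[1,[0,0,0],[0,-5.6,0]],[1,[0,0,0],[0,-5.6,0]],[1,[0,0,0],[0,-5.6,0]],[1,[0,0,0],[0,-5.6,0]],[1,[0,20,0],[0,0,0]],[1,[0,20,0],[0,0,0]],[1,[0,10,0],[0,0,0]],[1,[0,0,0],[0,0,0]],[1,[0,0,0],[0,0,0]],[1,[0,0,0],[0,0,0]]]' 30
python3 -c "
from h import *
need(505,277,6,-166)
print(env.state()['qpos'])
grab('wrist','w5'); grab('top','t5')"
```

```text
time_s: 10.07
ee_pos: [504.6, 278.5, 178.3]
ee_rot: [-90.0, 0.1, 171.6]
force: [1.2, 1.0, 0.0]
gripper_width: 90.9
time_s: 10.9
ee_pos: [505.8, 277.0, 128.5]
ee_rot: [-90.0, 0.1, -166.0]
force: [-0.1, -0.0, -0.7]
gripper_width: 91.3
t 10.9 pos [505.8 277.  128.5] rot [-9.00e+01  1.00e-01 -1.66e+02] F [-0.1 -0.  -0.7] M [0.03 0.03 0.04] w 91.3
shift before turn [  1.1 122.5  -0.2] turn [ 0.02 -0.02 -0.11] shift after turn [  0.8 122.5  -0.2]
[ 2.75639198e+01  2.21824516e+01  9.68132465e+01 -2.70286007e-03
  6.08931134e+01  1.03583349e+02]
```

View pics/w5.png

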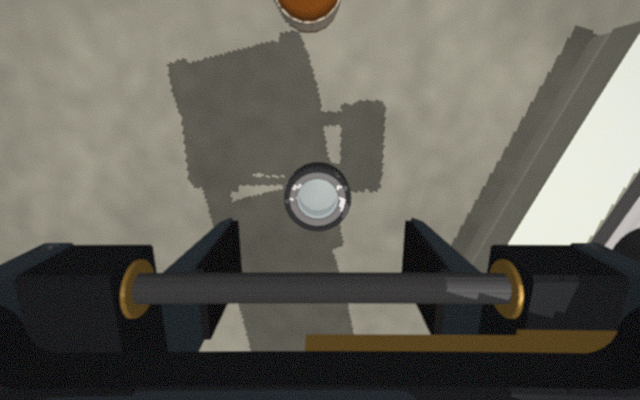

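View pics/t5.png

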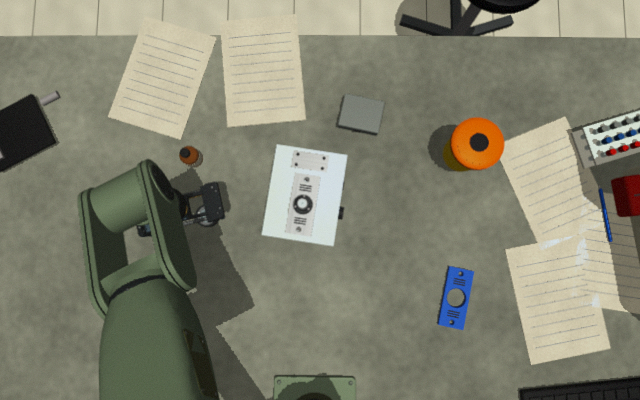

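Run:
```python
from h import *
im=cv2.imread('pics/w5.png')
s=env.state();C=cam('wrist',s)
cv2.imwrite('pics/w5c.png',cv2.resize(im[150:245,270:370],None,fx=6,fy=6,interpolation=cv2.INTER_CUBIC))
ms=env.masks_of('wrist','cell')
for m in ms:
    cn=max(cv2.findContours(m['region'].astype(np.uint8),cv2.RETR_EXTERNAL,cv2.CHAIN_APPROX_NONE)[0],key=len)
    W=p2w(C,cn[:,0,:],30).astype(np.float32);print(m['p'],m['location'],cv2.minEnclosingCircle(W),cv2.fitEllipse(W))
im=cv2.imread('pics/t5.png')
cv2.imwrite('pics/t5c.png',cv2.resize(im[130:260,240:370],None,fx=4.5,fy=4.5,interpolation=cv2.INTER_CUBIC))
```

```text
0.91 [316.4, 196.9] ((507.8199157714844, 280.1856994628906), 30.81493377685547) ((507.2990417480469, 280.52178955078125), (56.34934997558594, 60.888736724853516), 103.3887710571289)
```

View pics/w5c.png

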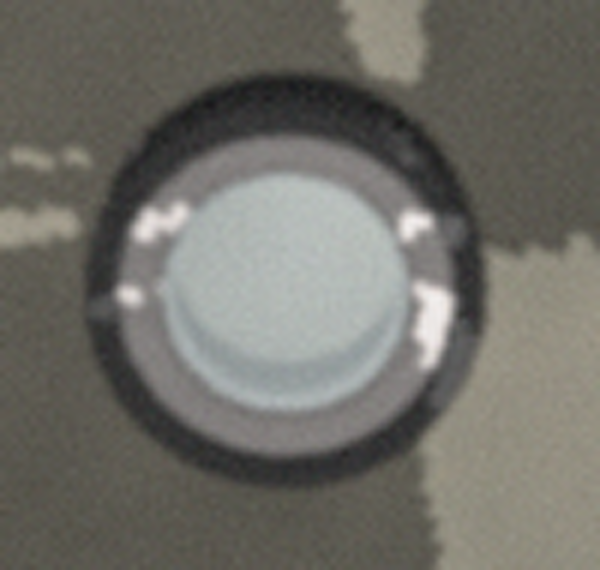

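View pics/t5c.png

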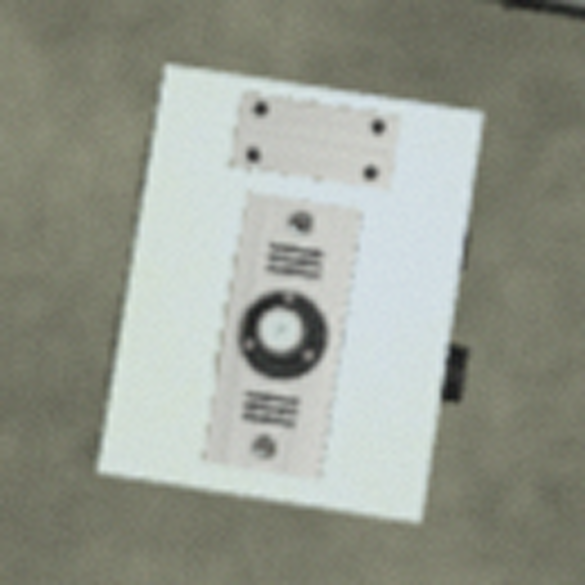

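Run:
```python
from h import *
s=env.state();C=cam('wrist',s)
f=lambda L,s,o: (np.array(L,float)+.5)/s-.5+np.array(o)
for z,e in ((30,[(118,293),(455,293),(286,132),(286,455)]),(30,[(87,280),(483,280),(286,72),(286,487)])):
    W=p2w(C,f(e,6,(270,150)),z);print(W.round(1),(W[:2].mean(0)).round(1),W[2:].mean(0).round(1),np.linalg.norm(W[0]-W[1]),np.linalg.norm(W[2]-W[3]))
need(505,277,6,-166)
```

```text
[[500.5 303.7]
 [512.1 257.2]
 [528.8 286.1]
 [482.6 274.7]] [506.3 280.4] [505.7 280.4] 47.84265486250778 47.61549770447348
[[501.3 308.3]
 [514.9 253.9]
 [536.9 288.1]
 [477.8 273.5]] [508.1 281.1] [507.4 280.8] 56.112373908851424 60.951641508921554
t 11.05 pos [505.8 277.  128.5] rot [-9.00e+01  1.00e-01 -1.66e+02] F [-0.1  0.1  1. ] M [0.03 0.01 0.03] w 91.4
shift before turn [  1.  122.5  -0.2] turn [ 0.02 -0.02 -0.12] shift after turn [  0.7 122.5  -0.2]
```

Run:
```python
import cv2
im=cv2.imread('pics/top0.png')
cv2.imwrite('pics/c0.png',cv2.resize(im[195:235,186:226],None,fx=14,fy=14,interpolation=cv2.INTER_CUBIC))
```

```text
(no output)
```

View pics/c0.png

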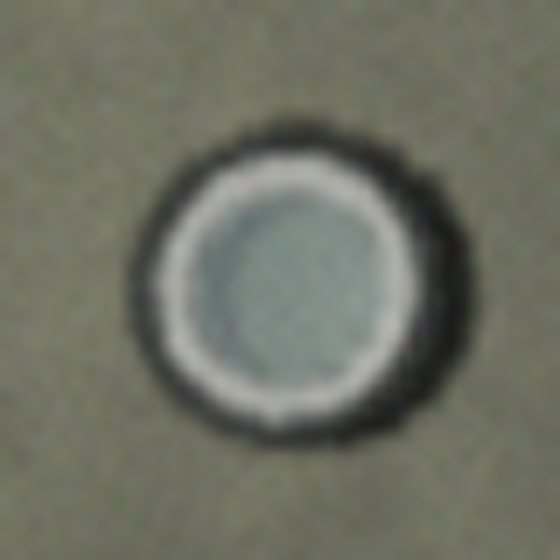

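Run:
```python
from h import *
print(p2w(cam('top'),[(206.18,214.9)],30))
need(505.5,280,7,-166)
```

```text
[[505.46472699 279.14128592]]
t 11.05 pos [505.8 277.  128.5] rot [-9.00e+01  1.00e-01 -1.66e+02] F [-0.1  0.1  1. ] M [0.03 0.01 0.03] w 91.4
shift before turn [ -0.2 121.5  -3. ] turn [ 0.02 -0.02 -0.12] shift after turn [ -0.5 121.5  -3. ]
```

```bash
python3 -m handwheel '[[1,[-0.3,30,-2.8],[0,0,0]],[1,[0,35,0],[0,0,0]],[1,[0,35,0],[0,0,0]],[1,[0,15,0],[0,0,0]],[1,[0,6,0],[0,0,0]],[1,[0,0.5,0],[0,0,0]],[1,[0,0,0],[0,0,0]],[0.5,[0,0,0],[0,0,0]],[0.5,[0,0,0],[0,0,0]],[0.5,[0,0,0],[0,0,0]]]' 40
python3 -m handwheel '[[0.3,[0,0,0],[0,0,0]],[0.3,[0,0,0],[0,0,0]],[0,[0,0,0],[0,0,0]],[0,[0,0,0],[0,0,0]],[0,[0,0,0],[0,0,0]],[0,[0,0,0],[0,0,0]],[0,[0,0,0],[0,0,0]],[0,[0,0,0],[0,0,0]],[0,[0,0,0],[0,0,0]],[0,[0,0,0],[0,0,0]]]' 40
python3 -c "
from h import *
need(505.5,280,7,-166)
grab('wrist','w6')"
```

```text
time_s: 11.88
ee_pos: [505.5, 279.8, 7.2]
ee_rot: [-90.0, 0.1, -166.0]
force: [-0.6, 0.1, -0.3]
gripper_width: 73.9
time_s: 12.72
ee_pos: [504.9, 279.6, 6.3]
ee_rot: [-90.0, 0.0, -166.0]
force: [-1.2, -0.1, 5.6]
gripper_width: 57.6
t 12.72 pos [504.9 279.6   6.3] rot [ -90.    0. -166.] F [-1.2 -0.1  5.6] M [ 0.04  0.21 -0.  ] w 57.6
shift before turn [-0.6 -0.7 -0.3] turn [ 0.01 -0.02 -0.04] shift after turn [-0.6 -0.7 -0.3]
```

View pics/w6.png

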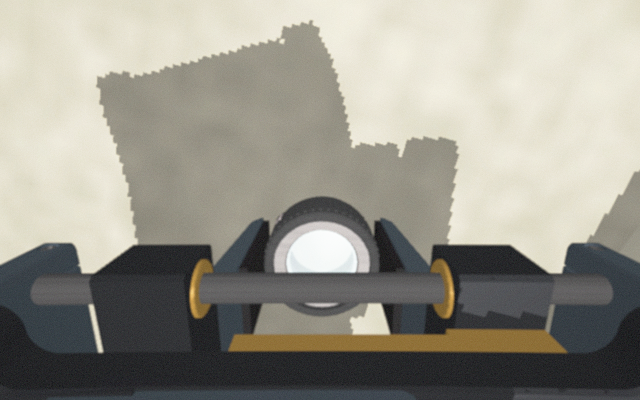

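Run:
```python
import cv2
im=cv2.imread('pics/w6.png')
cv2.imwrite('pics/w6c.png',cv2.resize(im[190:325,255:390],None,fx=4.4,fy=4.4,interpolation=cv2.INTER_CUBIC))
```

```text
(no output)
```

View pics/w6c.png

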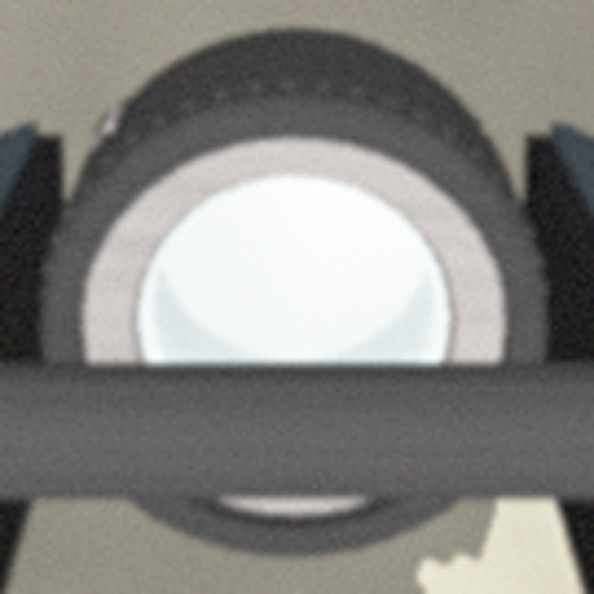

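Run:
```python
from h import *
s=env.state();C=cam('wrist',s)
f=lambda L,s,o: (np.array(L,float)+.5)/s-.5+np.array(o)
R=Rn.from_euler('xyz',s['ee_rot'],degrees=True)
for e in ([(83,315),(505,315),(294,136),(294,519)],[(42,320),(548,320),(294,93),(294,556)]):
    W=p2w(C,f(e,4.4,(255,190)),30)
    D=R.inv().apply(np.c_[W-s['ee_pos'][:2],[0]*4])
    print(D[:,[0,2]].round(1),'x off',D[2:,0].mean(),'z off',D[:2,2].mean(),'dia',D[3,0]-D[2,0],D[1,2]-D[0,2])
```

```text
[[ -3.2 -23.4]
 [ -3.2  23.8]
 [-24.4   0.2]
 [ 22.8   0.2]] x off -0.8102302405731994 z off 0.21427878667423883 dia 47.13206639496519 47.134670125313214
[[ -2.6 -28. ]
 [ -2.6  28.6]
 [-29.2   0.2]
 [ 27.7   0.2]] x off -0.7748087837845059 z off 0.3261773513177886 dia 56.936686222092646 56.56033547376908
```

```bash
python3 -m handwheel '[[0,[0,-10,0],[0,0,0]],[0,[0,-35,0],[0,0,0]],[0,[0,-40,0],[0,0,0]],[0,[0,-40,0],[0,0,0]],[0,[5.6,0,41],[0,0,0]],[0,[5.6,0,41],[0,0,0]],[0,[5.6,0,41],[0,0,0]],[0,[5.6,0,41],[0,0,0]],[0,[5.6,0,41],[0,0,0]],[0,[5.6,0,41],[0,0,0]]]' 40
python3 -m handwheel '[[0,[0,0,0],[0,0,0]],[0,[0,0,0],[0,0,0]],[0,[0,0,0],[0,0,0]],[0,[0,0,0],[0,0,0]],[0,[0,0,0],[0,0,0]],[0,[0,0,0],[0,0,0]],[0,[0,0,0],[0,0,0]],[0,[0,0,0],[0,0,0]],[0,[0,0,0],[0,0,0]],[0,[0,0,0],[0,0,0]]]' 40
python3 -c "
from h import *
need(531.8,31.7,90,-166)
print(env.state()['qpos'].round(1))
grab('wrist','w7'); grab('scene','s7')"
python3 - <<'E'
import cv2
im=cv2.imread('pics/s7.png')
cv2.imwrite('pics/s7c.png',cv2.resize(im[110:290,240:440],None,fx=4,fy=3.3,interpolation=cv2.INTER_CUBIC))
E
```

```text
time_s: 13.6
ee_pos: [531.0, 30.7, 130.9]
ee_rot: [-90.0, -0.0, -166.0]
force: [0.6, -0.6, -0.7]
gripper_width: 57.3
time_s: 14.43
ee_pos: [531.6, 32.8, 130.8]
ee_rot: [-90.0, 0.0, -166.0]
force: [-0.3, 0.4, -1.7]
gripper_width: 57.8
t 14.43 pos [531.6  32.8 130.8] rot [ -90.    0. -166.] F [-0.3  0.4 -1.7] M [ 0.04  0.01 -0.02] w 57.8
shift before turn [ 0.1 40.8  1.1] turn [-0.01  0.02 -0.  ] shift after turn [ 0.1 40.8  1.1]
[  2.3  18.4 102.4  -0.   59.2  78.3]
```

View pics/w7.png

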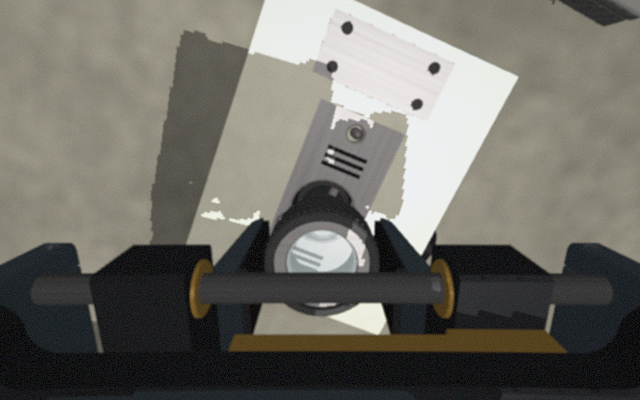

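View pics/s7c.png

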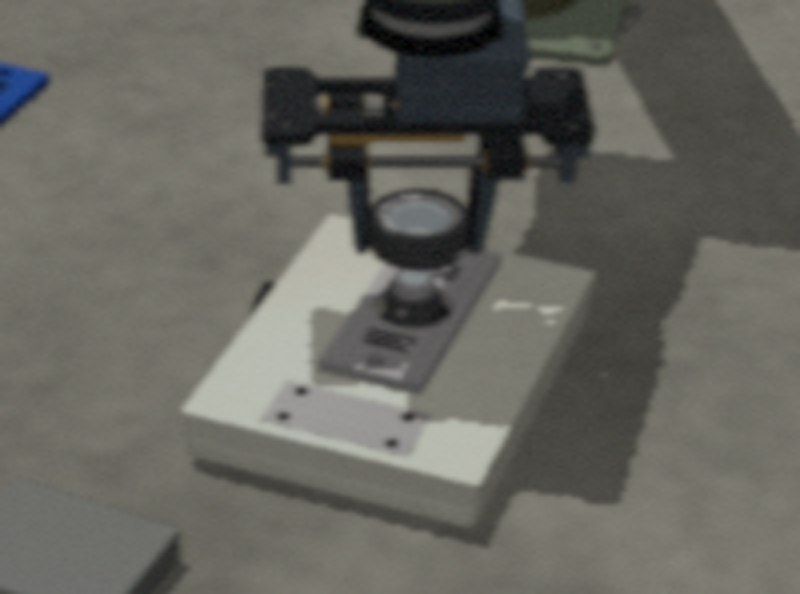

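```bash
python3 -m handwheel '[[0,[0,15,1],[0,0,0]],[0,[0,12,0],[0,0,0]],[0,[0,8,0],[0,0,0]],[0,[0,4,0],[0,0,0]],[0,[0,1.5,0],[0,0,0]],[0,[0,1,0],[0,0,0]],[0,[0,1,0],[0,0,0]],[0,[0,0.5,0],[0,0,0]],[0,[0,0,0],[0,0,0]],[0,[0,0,0],[0,0,0]]]' 40
python3 -c "
from h import *
need(531.8,31.7,84.5,-166)"
```

```text
time_s: 15.37
ee_pos: [532.0, 31.7, 88.2]
ee_rot: [-90.0, 0.0, -166.0]
force: [-0.9, 0.2, -1.4]
gripper_width: 57.6
t 15.37 pos [532.   31.7  88.2] rot [ -90.    0. -166.] F [-0.9  0.2 -1.4] M [ 0.01 -0.04 -0.  ] w 57.6
shift before turn [ 0.2  3.7 -0.1] turn [-0.01 -0.01 -0.04] shift after turn [ 0.2  3.7 -0.1]
```

```bash
python3 -m handwheel '[[0,[0,0.8,0],[0,0,0]],[0,[0,0.8,0],[0,0,0]],[0,[0,0.8,0],[0,0,0]],[0,[0,0.6,0],[0,0,0]],[0,[0,0.4,0],[0,0,0]],[0,[0,0,0],[0,0,0]],[0,[0,0,0],[0,0,0]],[0,[0,0,0],[0,0,0]],[0,[0,0,0],[0,0,0]],[0,[0,0,0],[0,0,0]]]' 40
python3 -c "
from h import *
need(531.8,31.7,84.5,-166)"
```

```text
time_s: 16.2
ee_pos: [531.8, 31.6, 84.5]
ee_rot: [-90.0, 0.0, -166.0]
force: [0.1, -0.5, -1.6]
gripper_width: 57.5
t 16.2 pos [531.8  31.6  84.5] rot [ -90.    0. -166.] F [ 0.1 -0.5 -1.6] M [-0.   -0.01  0.  ] w 57.5
shift before turn [ 0.  -0.  -0.1] turn [-0.01 -0.01 -0.  ] shift after turn [ 0.  -0.  -0.1]
```

```bash
python3 -m handwheel '[[0,[0,0.5,0],[0,0,0]],[0,[0,0.5,0],[0,0,0]],[0,[0,0.5,0],[0,0,0]],[0,[0,0,0],[0,0,0]],[0,[0,0,0],[0,0,0]],[0,[0,0,0],[0,0,0]],[0,[0,0,0],[0,0,0]],[0,[0,0,0],[0,0,0]],[0,[0,0,0],[0,0,0]],[0,[0,0,0],[0,0,0]]]' 40
python3 -c "
from h import *
need(531.8,31.7,84.5,-166)"
```

```text
time_s: 17.03
ee_pos: [532.0, 31.7, 83.9]
ee_rot: [-90.0, 0.0, -166.0]
force: [-2.4, -0.0, 5.0]
gripper_width: 57.2
t 17.03 pos [532.   31.7  83.9] rot [ -90.    0. -166.] F [-2.4 -0.   5. ] M [ 0.08  0.34 -0.03] w 57.2
shift before turn [ 0.2 -0.6 -0.1] turn [-0.01 -0.01 -0.05] shift after turn [ 0.2 -0.6 -0.1]
```

```bash
python3 -m handwheel '[[0,[0,0,0.03],[0,-2.5,0]],[0,[0,0,0.03],[0,-2.5,0]],[0,[0,0,0.04],[0,-2.5,0]],[0,[0,0,0.03],[0,-2.5,0]],[0,[0,0,0.04],[0,-2.5,0]],[0,[0,0,0.03],[0,-2.5,0]],[0,[0,0,0.04],[0,-2.5,0]],[0,[0,0,0.03],[0,-2.5,0]],[0,[0,0,0.04],[0,-2.5,0]],[0,[0,0,0.03],[0,-2.5,0]]]' 40
python3 -c "
from h import *
need(531.8,31.7,84.5,-166)"
```

```text
time_s: 17.87
ee_pos: [533.3, 31.6, 84.0]
ee_rot: [-89.9, 0.2, -140.9]
force: [0.4, 1.4, 4.0]
gripper_width: 57.3
t 17.87 pos [533.3  31.6  84. ] rot [ -89.9    0.2 -140.9] F [0.4 1.4 4. ] M [ 0.17 -0.1  -0.02] w 57.3
shift before turn [ 1.1 -0.5 -1. ] turn [-0.06 25.09 -0.19] shift after turn [ 1.5 -0.5 -0.4]
```

```bash
python3 -m handwheel '[[0,[0,0,0.03],[0,-2.5,0]],[0,[0,0,0.03],[0,-2.5,0]],[0,[0,0,0.04],[0,-2.5,0]],[0,[0,0,0.03],[0,-2.5,0]],[0,[0,0,0.04],[0,-2.5,0]],[0,[0,0,0.03],[0,-2.5,0]],[0,[0,0,0.04],[0,-2.5,0]],[0,[0,0,0.03],[0,-2.5,0]],[0,[0,0,0.04],[0,-2.5,0]],[0,[0,0,0.03],[0,-2.5,0]]]' 40
python3 -c "
from h import *
need(531.8,31.7,84.5,-166)"
```

```text
time_s: 18.7
ee_pos: [533.5, 31.5, 84.0]
ee_rot: [-89.9, 0.1, -115.9]
force: [0.9, 0.1, 4.1]
gripper_width: 57.4
t 18.7 pos [533.5  31.5  84. ] rot [-8.990e+01  1.000e-01 -1.159e+02] F [0.9 0.1 4.1] M [ 0.22 -0.05 -0.07] w 57.4
shift before turn [ 0.6 -0.5 -1.6] turn [-0.09 50.08 -0.18] shift after turn [ 1.6 -0.5 -0.6]
```

```bash
python3 -m handwheel '[[0,[0.03,0,-0.04],[0,-2.5,0]],[0,[0.03,0,-0.04],[0,-2.5,0]],[0,[0.03,0,-0.04],[0,-2.5,0]],[0,[0.03,0,-0.04],[0,-2.5,0]],[0,[0.03,0,-0.04],[0,-2.5,0]],[0,[0.03,0,-0.04],[0,-2.5,0]],[0,[0.03,0,-0.04],[0,-2.5,0]],[0,[0.03,0,-0.04],[0,-2.5,0]],[0,[0.03,0,-0.04],[0,-2.5,0]],[0,[0.03,0,-0.04],[0,-2.5,0]]]' 40
python3 -c "
from h import *
need(531.8,31.7,84.5,-166)"
```

```text
time_s: 19.53
ee_pos: [533.0, 31.3, 84.0]
ee_rot: [-89.8, 0.0, -90.9]
force: [0.7, 1.6, 3.4]
gripper_width: 57.5
t 19.53 pos [533.   31.3  84. ] rot [-89.8   0.  -90.9] F [0.7 1.6 3.4] M [ 0.2  -0.12 -0.02] w 57.5
shift before turn [-0.4 -0.5 -1.2] turn [-0.13 75.08 -0.16] shift after turn [ 1.1 -0.5 -0.7]
```

```bash
python3 -m handwheel '[[0,[0,0.2,0.03],[0,-2.5,0]],[0,[0,0,0.03],[0,-2.5,0]],[0,[0,0,0.03],[0,-2.5,0]],[0,[0,0,0.03],[0,-2.5,0]],[0,[0,0,0.03],[0,-2.5,0]],[0,[0,0,0.03],[0,-2.5,0]],[0,[0,0,0.03],[0,-2.5,0]],[0,[0,0,0.03],[0,-2.5,0]],[0,[0,0,0.03],[0,-2.5,0]],[0,[0,0,0.03],[0,-2.5,0]]]' 40
python3 -c "
from h import *
need(531.8,31.7,84.5,-166)"
```

```text
time_s: 20.37
ee_pos: [532.2, 31.1, 82.6]
ee_rot: [-90.0, -0.0, -65.9]
force: [-0.4, 0.3, -1.2]
gripper_width: 57.6
t 20.37 pos [532.2  31.1  82.6] rot [-90.   -0.  -65.9] F [-0.4  0.3 -1.2] M [ 0.06 -0.15 -0.01] w 57.6
shift before turn [-0.7 -1.9 -0.1] turn [-2.000e-02  1.001e+02 -2.000e-02] shift after turn [ 0.2 -1.9 -0.7]
```

```bash
python3 -m handwheel '[[0,[0,0.4,0],[0,0,0]],[0,[0,0.4,0],[0,0,0]],[0,[0,0.4,0],[0,0,0]],[0,[0,0.4,0],[0,0,0]],[0,[0,0.4,0],[0,0,0]],[0,[0,0,0],[0,0,0]],[0,[0,0,0],[0,0,0]],[0,[0,0,0],[0,0,0]],[0,[0,0,0],[0,0,0]],[0,[0,0,0],[0,0,0]]]' 40
python3 -c "
from h import *
need(531.8,31.7,84.5,-166)"
```

```text
time_s: 21.2
ee_pos: [532.1, 31.1, 80.7]
ee_rot: [-90.0, -0.0, -66.0]
force: [0.9, 1.4, -2.0]
gripper_width: 57.2
t 21.2 pos [532.1  31.1  80.7] rot [-90.  -0. -66.] F [ 0.9  1.4 -2. ] M [ 0.27 -0.26  0.05] w 57.2
shift before turn [-0.7 -3.8 -0.1] turn [-1.000e-02  9.998e+01 -1.000e-02] shift after turn [ 0.2 -3.8 -0.7]
```

```bash
python3 -m handwheel '[[0,[0,0.5,0],[0,0,0]],[0,[0,0.5,0],[0,0,0]],[0,[0,0.5,0],[0,0,0]],[0,[0,0.5,0],[0,0,0]],[0,[0,0.5,0],[0,0,0]],[0,[0,0.5,0],[0,0,0]],[0,[0,0,0],[0,0,0]],[0,[0,0,0],[0,0,0]],[0,[0,0,0],[0,0,0]],[0,[0,0,0],[0,0,0]]]' 40
python3 -c "
from h import *
need(532.6,31.9,78,-66)"
```

```text
time_s: 22.03
ee_pos: [532.2, 31.0, 78.0]
ee_rot: [-90.0, -0.0, -66.0]
force: [-0.4, 0.3, 2.9]
gripper_width: 57.6
t 22.03 pos [532.2  31.   78. ] rot [-90.  -0. -66.] F [-0.4  0.3  2.9] M [ 0.36 -0.08  0.03] w 57.6
shift before turn [-0.6 -0.   0.7] turn [-0.02 -0.01  0.01] shift after turn [-0.6 -0.   0.7]
```

```bash
python3 -m handwheel '[[0,[0,0.7,0],[0,0,0]],[0,[0,0.7,0],[0,0,0]],[0,[0,0.7,0],[0,0,0]],[0,[0,0.7,0],[0,0,0]],[0,[0,0.7,0],[0,0,0]],[0,[0,0.5,0],[0,0,0]],[0,[0,0,0],[0,0,0]],[0,[0,0,0],[0,0,0]],[0,[0,0,0],[0,0,0]],[0,[0,0,0],[0,0,0]]]' 40
python3 -c "
from h import *
need(532.6,31.9,73,-66)"
```

```text
time_s: 22.87
ee_pos: [532.2, 31.0, 74.0]
ee_rot: [-90.0, -0.0, -66.0]
force: [-1.6, 2.5, 7.0]
gripper_width: 57.5
t 22.87 pos [532.2  31.   74. ] rot [-90.  -0. -66.] F [-1.6  2.5  7. ] M [ 0.33  0.05 -0.07] w 57.5
shift before turn [-0.7  1.   0.7] turn [-0.03 -0.01  0.01] shift after turn [-0.7  1.   0.7]
```

```bash
python3 -m handwheel '[[0,[0,0.5,0],[0,0,0]],[0,[0,0.5,0],[0,0,0]],[0,[0,0.5,0],[0,0,0]],[0,[0,0,0],[0,0,0]],[0,[0,0,0],[0,0,0]],[0,[0,0,0],[0,0,0]],[0,[0,0,0],[0,0,0]],[0,[0,0,0],[0,0,0]],[0,[0,0,0],[0,0,0]],[0,[0,0,0],[0,0,0]]]' 40
python3 -c "
from h import *
need(532.6,31.9,73,-66)"
```

```text
time_s: 23.7
ee_pos: [532.2, 31.0, 73.3]
ee_rot: [-90.0, -0.0, -66.0]
force: [-2.3, 2.1, 10.2]
gripper_width: 57.4
t 23.7 pos [532.2  31.   73.3] rot [-90.  -0. -66.] F [-2.3  2.1 10.2] M [ 0.35  0.35 -0.  ] w 57.4
shift before turn [-0.6  0.3  0.7] turn [-0.04 -0.01  0.02] shift after turn [-0.6  0.3  0.7]
```

```bash
python3 -m handwheel '[[0,[0,0.5,0],[0,0,0]],[0,[0,0.5,0],[0,0,0]],[0,[0,0,0],[0,0,0]],[0,[0,0,0],[0,0,0]],[0,[0,0,0],[0,0,0]],[0,[0,0,0],[0,0,0]],[0,[0,0,0],[0,0,0]],[0,[0,0,0],[0,0,0]],[0,[0,0,0],[0,0,0]],[0,[0,0,0],[0,0,0]]]' 40
python3 -c "
from h import *
need(532.6,31.9,73,-66)
grab('wrist','w8');grab('scene','s8')"
python3 - <<'E'
import cv2
im=cv2.imread('pics/s8.png')
cv2.imwrite('pics/s8c.png',cv2.resize(im[110:290,240:440],None,fx=4,fy=3.3,interpolation=cv2.INTER_CUBIC))
E
```

```text
time_s: 24.53
ee_pos: [532.3, 31.1, 73.2]
ee_rot: [-89.9, -0.0, -66.0]
force: [-4.1, 1.3, 16.4]
gripper_width: 57.5
t 24.53 pos [532.3  31.1  73.2] rot [-89.9  -0.  -66. ] F [-4.1  1.3 16.4] M [ 0.29  0.76 -0.02] w 57.5
shift before turn [-0.6  0.2  0.7] turn [-0.06 -0.01  0.03] shift after turn [-0.6  0.2  0.7]
```

View pics/s8c.png

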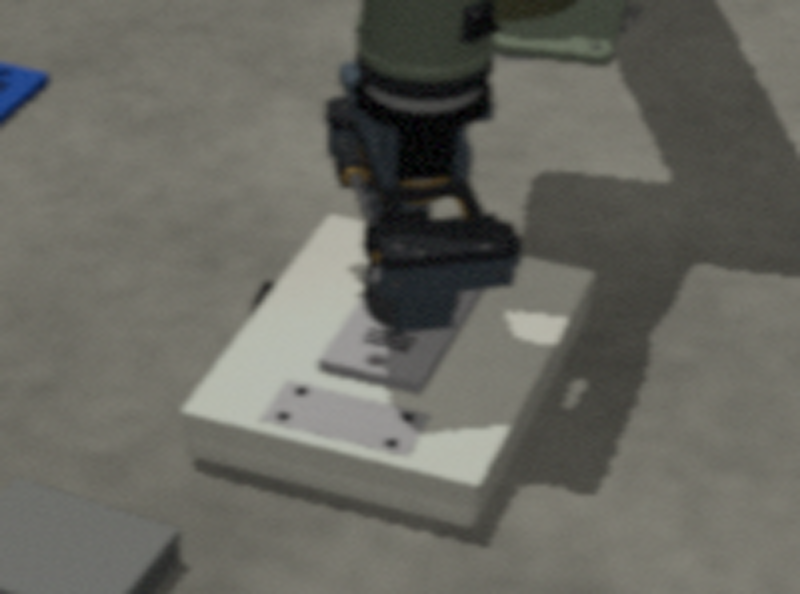

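View pics/w8.png

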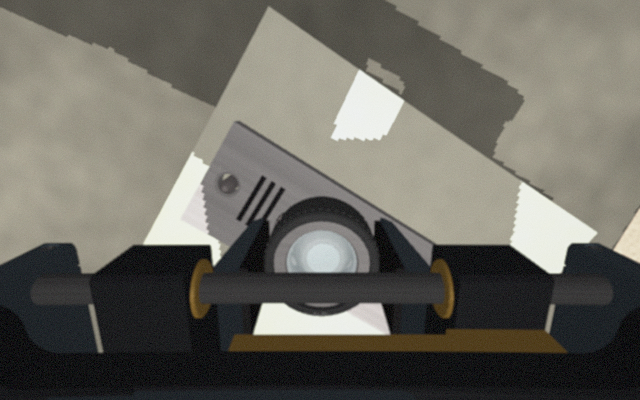

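```bash
python3 -m handwheel '[[0,[0,0,0],[0,0,0]],[0,[0,0,0],[0,0,0]],[0,[0,0,0],[0,0,0]],[0,[0,0,0],[0,0,0]],[0,[0,0,0],[0,0,0]],[0,[0,0,0],[0,0,0]],[0,[0,0,0],[0,0,0]],[0,[0,0,0],[0,0,0]],[0,[0,0,0],[0,0,0]],[0,[0,0,0],[0,0,0]]]' 40
python3 - <<'E'
import cv2,numpy as np
a=cv2.imread('pics/w6.png');b=cv2.imread('pics/w8.png')
cv2.imwrite('pics/cmp.png',np.hstack([cv2.resize(i[190:325,255:390],None,fx=2.9,fy=2.9,interpolation=cv2.INTER_CUBIC) for i in (a,b)]))
E
```

```text
time_s: 25.47
ee_pos: [532.3, 31.1, 73.2]
ee_rot: [-89.9, -0.0, -66.0]
force: [-4.0, 1.1, 16.4]
gripper_width: 57.4
```

View pics/cmp.png

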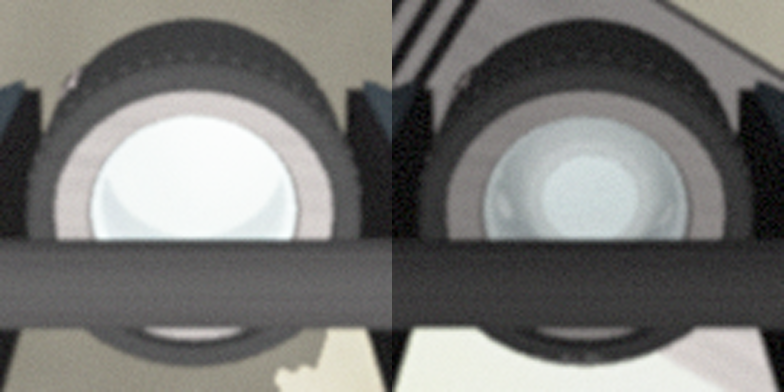

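The two views match: the ring is at the same pixels as when I first gripped it, so the cell has not slipped or tilted. The force is steady at 16 N, so I am handing in.

```bash
python3 -c "
from workcell import env
env.job_done(); s=env.state(); print(s['time_s'],s['ee_pos'],s['force'],s['gripper_width'])"
```

```text
the job is handed in; nothing more can be done
the job is handed in; nothing more can be done
```

I lowered the aluminium cover over both locating pins and let it go. I then set the cell on the tube and turned it about 100° under roughly 5 N until its keyways dropped over the pins. After that I pushed it home against the spring, and handed in at 25.5 s still gripping it at 40 N.

**Last checks:**
- **Cell height:** the TCP stopped at z = 73.2 mm, 10.7 mm below where the cell rested on the key pins (11 mm expected). More push raised only the force, which held steady at 16.4 N, so the cell is on the plate and far below 60 N.
- **Grip:** the wrist picture shows no slip or tilt of the cell in the fingers.
- **Cover:** pictures taken after letting go show it lying flat and square on the deck over both pins.
- **Bystanders:** the slide box, oil bottle and sharps bin stood where they began in the last top picture, taken before I gripped the cell. I did not move near them after that.

**Small disagreements:**
- The camera estimates of the tube's axis differ by about 0.5 mm, and the final TCP is up to 1 mm from them. That fits the clearance and the calibration.
- A sideways force of about 4 N remained at the end.

The hand-in reported no verdict, and the state could no longer be read after it.

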